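# Free the ratchet pawl and push the hold-down arm over the retractor

## Task

The retractor in the tray fixture must be secured: press the red pawl paddle fully down with the closed fingertips so that the pawl swings out of the ratchet teeth, then push the raised hold-down arm down by its purple crossbar until it lies level at its stop over the retractor. Push only, without grasping or lifting anything; never force the arm down or lift it to its upper stop; leave the paddle down, and do not disturb the retractor, the bowl, the purple stringer or the loose black bracket.

Things in the scene. Friction and masses are not known exactly. Their poses are not given: they have to be found in the camera images.
- fixture: Fixed base plate, 150 (x) by 340 (y) by 12 mm, carrying the mechanism. Origin: centre of its underside, on the counter. In its frame the arm's hinge runs along x at y = 45, z = 80 mm; the arm reaches towards -y, the pawl stands on the +y side. Ratchet wheel radius 52 mm over the teeth; post 92 mm high; two fixed black ribbed brackets 56 mm high hold the retractor. Yaw within 0.4 rad.
- holddown_hinge (a point): Fixed point on the arm's hinge axis, 80 mm above the counter, in the middle of the ratchet wheel. Axes as the fixture's.
- crossbar (a point): Centre of the purple round crossbar at the arm's free end: 18 mm diameter, 70 mm long along the fixture's x, 160 mm from holddown_hinge. It moves in a vertical arc about the hinge, 80 mm high when the arm is level, 185 to 205 mm at the start. Push it from above and follow the arc: it goes towards -y of the fixture as it sinks.
- holddown (a joint): Arm angle, rad: 0 = level, at its lower stop; positive = raised; upper stop 0.95. Starts at 0.74 to 0.86. A stiff hinge: the arm stays where it is left, and moving it down takes about 2 to 5 N at the crossbar once the pawl is free. With the pawl engaged a tooth blocks it at about 0.70.
- paddle (a point): Centre of the top face of the red paddle on the pawl, 44 mm (fixture x) by 40 mm, 8 mm thick, 70 mm beyond the pawl's pivot on its +y side, about 52 mm above the counter at the start. It goes about 25 mm almost straight down (4 mm sideways at most) when pressed fully. The pivot, along x, is at y = 89, z = 35 mm of the fixture.
- pawl (a joint): Pawl angle, rad: 0 = engaged in the ratchet teeth, 0.36 = paddle fully down at its stop with the pawl well clear of the teeth (it clears them at about 0.25). Stiff pivot: about 4 N on the paddle moves it, and it stays where it is left.
- retractor: Loose grey titanium retractor, bar 190 x 18 x 10 mm with a blade at its +x end, lying along the fixture's x in the slots of the two brackets, top 50 mm above the counter. Origin at the middle of the bar's underside. The arm's rubber foot comes to rest 2 mm above it. Leave it in place.
- bowl: Loose small steel lotion bowl, 84 mm across, 45 mm high, origin at the centre of its underside. Leave it.
- stringer: Loose purple plastic U-shaped stringer rod lying flat, 130 x 50 mm, 10 mm thick, origin at the centre of its underside. Leave it.
- spare_bracket: Loose black ribbed plastic bracket, 24 x 60 mm, 44 mm high, origin at the centre of its underside. Leave it.
Things that resemble listed ones, but are neither listed nor needed, are in the scene too. Several things have the shape of the retractor; the one meant has the colours described above.

How it is judged:
By the outcome, as a careful person would: the job done as asked, in the order asked, and still so for the second after the job is handed in, with the robot touching nothing.
It also fails if it takes over 48 s, if anything falls off the work surface, if the arm or the gripper's body presses on something with over 40 N, if the wrist force passes 120 N, or if a joint passes its speed limit or range.

## Robot

A 7-joint arm with a two-finger parallel gripper is mounted at the origin on the work surface. World frame = base frame: x ahead of the robot, y to its left, z up, the work surface at z = 0. Lengths are in m, angles in rad, forces in N, time in s.
With the tool pointing down it reaches from about 0.425 to 0.95 m from the base axis. Payload 16.7 kg.
Tool frame: the origin (TCP) lies at the centre of the arm's flange, where the gripper is bolted on; the fingertips stand 199 mm ahead of it and the grasp point (between the pads) lies 180 mm ahead of it (arm.grip_point_offset is the distance from the TCP to the grasp point, in m); z points along the fingers, y is the line along which they close (so a half turn about z gives the same grasp; the last joint's range is limited). The gripper opens to 94 mm and grips with 3 to 60 N. Pads are 16 mm wide; open, the fingers measure 119 mm over their backs; the gripper's body (75 mm by 177 mm) begins 78 mm behind the grasp point.
Start: joints at [-1.456, 0.426, 0.074, 1.606, -0.034, 1.111, -0.067], TCP at [0.176, 0.652, 0.405] pointing down, gripper open.
Joint ranges: [-2.85, 2.85], [-0.5, 2.14], [-1.23, 1.37], [0.21, 2.46], [-1.02, 4.16], [0.16, 2.05], [-2.73, 2.73]. Speed limits (rad/s): [1.89, 1.89, 2.39, 2.39, 3.01, 3.01, 3.01].

## Interface

Orientations are given as a unit quaternion [x, y, z, w].
In Python, from workcell import readout, eyes, ticket, arm gives the robot as it stands. The module is installed in compiled form; this text tells all that it offers.
- The arm moves only by the shell command python3 -m crank 'ROWS' [OPENING] [FORCE]. ROWS is a JSON object of lists of equal length, an entry for each row: "delta_pos": the shift along the world's x, y, z in units of 25 mm (1.0 is 25 mm), a list of three; "angular": the turn, a rotation vector about the world's x, y, z in units of 10 degrees (1.0 is 10 degrees), a list of three. In form: {"delta_pos": [[tx, ty, tz], ...], "angular": [[rx, ry, rz], ...]}. A call has 1 to 8 rows; each row is the pose to reach, as a shift and turn from the pose commanded when the call began; what a row does not reach only later rows make up. A row lasts 1/8 s, in which the tool goes at most 62.5 mm and 10.7 degrees, less where a joint would pass 70% of its speed; a pose out of reach is approached as far as the arm can. A call with a gripper value outside its range is refused whole. OPENING is the finger opening in mm, from 0 to 94, set as the call begins (- or left out, the last holds). The fingers move at their own pace and stop on an object; FORCE is the grip in N (left out, the last holds). Time passes only in rows, so rows that repeat a pose let the fingers close. It gives the time, the measured TCP pose, the force, the opening and the grip force at its end, in the units of the state.
- readout.state(): the state, without advancing time (a new reading comes with each control period).
- eyes.camera(name): name is "scene" or "top" or "wrist"; returns (picture, depth): 420x560x3 uint8, red, green, blue; 420x560 float32, m along the optical axis (not along the pixel's ray), 0 where there is no reading.
- eyes.camera_info(name): a dict with "fx", "fy", "cx", "cy" (pixels), "R" (3x3) and "t" (3): a world point X has camera coordinates R X + t. Camera axes: x right, y down, z forward; pixel columns grow to the right and rows downward; lengths in m; the calibration is good to about 2 mm. A picture is of the moment at which its call begins: read the wrist's pose just before it. camera_info takes no time and is no camera call; for the wrist camera it gives the pose at the moment of the call.
- ticket.job_done(): hands the job in; it is judged then, once.
The state is a dict: "time_s": time; "joints": joint angles; "qd": joint speeds; "joint_torque": joint torques, N m; "tcp_pos": TCP position; "tool_rot": TCP orientation; "force": force on the tool from outside, world axes, zero at the start; "ft_torque": the same for the moment, N m; "finger_gap": finger opening in m; "finger_force": force on a finger pad.
Only numpy, scipy, OpenCV 4.12 (cv2) and the standard library are available. Lean on these libraries where they do the work, as an engineer would, in place of code of your own. Each camera call takes 0.05 s, during which the arm holds its last target. There are 200 camera calls.

## Working session

There is one attempt and no reset: what is moved stays moved. The work goes in short steps, Python scripts to look and compute and a shell command to move; the robot and the scene stay as the last step left them, time stands still between calls to the robot, and variables do not carry over. Pictures are saved under pics/ and viewed, at most 10 in all, crops included, and the job is handed in when it is done.

```bash
mkdir -p pics
cat > h.py <<'E'
import numpy as np, cv2
from workcell import readout, eyes, ticket, arm
def grab(n):
    i=eyes.camera_info(n); p,d=eyes.camera(n); return p,d,i
def pts(d,i):
    v,u=np.mgrid[:d.shape[0],:d.shape[1]]
    c=np.stack([(u-i['cx'])/i['fx']*d,(v-i['cy'])/i['fy']*d,d],-1)
    return (c-np.array(i['t']))@np.array(i['R'])
def proj(X,i):
    c=np.array(i['R'])@np.array(X)+np.array(i['t']); return c[0]/c[2]*i['fx']+i['cx'],c[1]/c[2]*i['fy']+i['cy']
E
python3 - <<'E'
from h import *
s=readout.state(); print(s['time_s'],s['tcp_pos'],s['tool_rot'],s['force'])
for n in ['scene','top']:
    p,d,i=grab(n); cv2.imwrite(f'pics/{n}0.png',cv2.cvtColor(p,cv2.COLOR_RGB2BGR)); np.savez(f'{n}0.npz',p=p,d=d,**{k:np.array(i[k]) for k in i})
E
```

```text
0.0 [0.17597046 0.65147032 0.40394451] [ 1.31527099e-01  9.91312347e-01 -6.71600766e-04 -3.32412754e-05] [-0.14352651 -0.42080805 -0.25685248]
```

View pics/scene0.png

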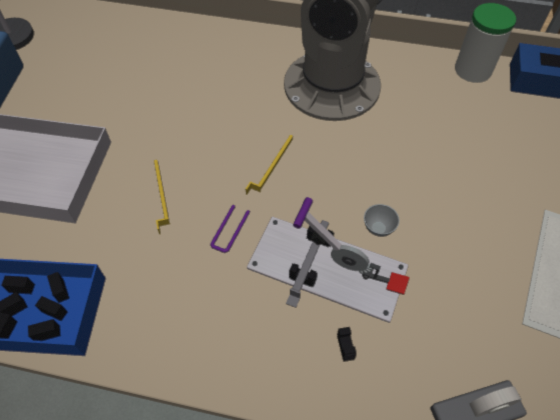

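View pics/top0.png

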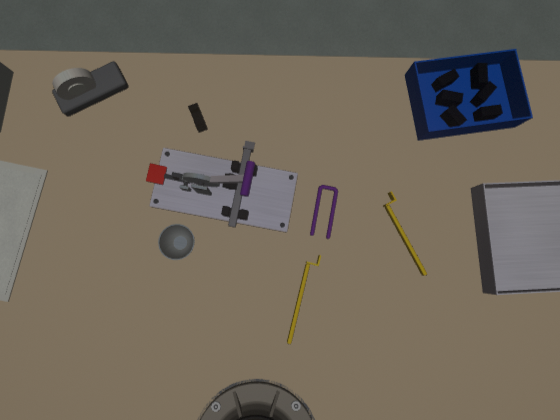

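The scene view shows the fixture plate with its red paddle at (398,283), the purple crossbar at (303,212) and the grey retractor at (308,265). The retractor-shaped things at (163,195) and (270,165) are yellow, so they are decoys. The purple U at (229,230) is the stringer, not the crossbar. In the top view the paddle is at (157,174) and the crossbar at (248,178).

Run:
```python
from h import *
for n in ['scene','top']:
    z=np.load(n+'0.npz'); p,d=z['p'],z['d']; P=pts(d,z); hsv=cv2.cvtColor(p,cv2.COLOR_RGB2HSV); H,S,V=cv2.split(hsv)
    print(n,'cam',-z['R'].T@z['t'],z['fx'])
    for nm,m in [('red',((H<8)|(H>172))&(S>150)&(V>90)),('purple',(H>130)&(H<160)&(S>100)&(V>40))]:
        k,l,st,c=cv2.connectedComponentsWithStats(m.astype(np.uint8))
        for j in range(1,k):
            if st[j,4]<60: continue
            q=P[(l==j)&(d>0)]; zz=q[:,2]; 
            rr=cv2.minAreaRect((q[:,:2]*1000).astype(np.float32))
            print(nm,c[j].round(1),st[j,4],'med',np.median(q,0).round(4),'z',np.percentile(zz,[5,95]).round(3),'rect',[np.round(x,1) for x in rr])
    m=((P[...,2]>.008)&(P[...,2]<.016)&(S<60)&(V>120)&(d>0)).astype(np.uint8)
    k,l,st,c=cv2.connectedComponentsWithStats(m); j=1+np.argmax(st[1:,4])
    for j in range(1,k):
        if st[j,4]<800: continue
        q=P[l==j]; rr=cv2.minAreaRect((q[:,:2]*1000).astype(np.float32)); print('plate',c[j],st[j,4],rr)
z=np.load('scene0.npz'); a=z['p'][185:325,235:425]
b=z=np.load('top0.npz'); b=z['p'][130:270,130:320]
im=np.vstack([cv2.resize(a,(800,590//2*1))[:295],cv2.resize(b,(800,295))]) if 0 else np.hstack([cv2.resize(a,(400,295)),cv2.resize(b,(400,295))])
cv2.imwrite('pics/crop.png',cv2.cvtColor(im,cv2.COLOR_RGB2BGR))
```

```text
scene cam [1.14701034 0.09115946 1.08568348] 524.6651834984605
red [397.5 282.8] 310 med [0.6191 0.2392 0.0515] z [0.047 0.056] rect [array([618.6, 238.6]), array([37.3, 44.6]), np.float64(79.8)]
purple [302.5 212.4] 223 med [0.5828 0.0178 0.2021] z [0.197 0.205] rect [array([579.3,  17.2]), array([14.8, 69.8]), np.float64(80.2)]
purple [227.7 231.3] 282 med [ 0.5522 -0.1686  0.0102] z [0.006 0.013] rect [array([ 539.9, -161.4]), array([ 49.7, 125.8]), np.float64(79.6)]
plate [280.27174383 249.87927304] 2311 ((569.9583129882812, -25.46007537841797), (115.80947875976562, 150.18736267089844), 79.4231948852539)
plate [350.54351565 286.7124183 ] 2907 ((615.3991088867188, 148.4645233154297), (205.13658142089844, 123.17920684814453), 79.19609832763672)
top cam [ 0.40978874 -0.02495889  0.96974185] 397.859500626839
red [155.7 173.5] 299 med [0.6175 0.2407 0.0498] z [0.046 0.053] rect [array([617.5, 240.2]), array([38.2, 42.5]), np.float64(79.6)]
purple [247.2 177.7] 279 med [0.5772 0.0184 0.2005] z [0.196 0.203] rect [array([576.8,  18.8]), array([16.6, 68.8]), np.float64(78.1)]
purple [324.4 208.6] 360 med [ 0.5443 -0.1666  0.0081] z [0.005 0.012] rect [array([ 538.2, -159.7]), array([ 47.6, 125.3]), np.float64(79.4)]
plate [193.96511628 163.31312292] 1204 ((646.0914916992188, 156.21286010742188), (176.58509826660156, 60.285125732421875), 79.60906982421875)
plate [269.44554455 198.45090759] 2424 ((569.89013671875, -20.86737060546875), (121.8672866821289, 146.2690887451172), 79.71802520751953)
plate [191.7984873  199.45975149] 1851 ((570.6502685546875, 160.8070068359375), (194.19224548339844, 83.01644897460938), 80.18120574951172)
```

View pics/crop.png

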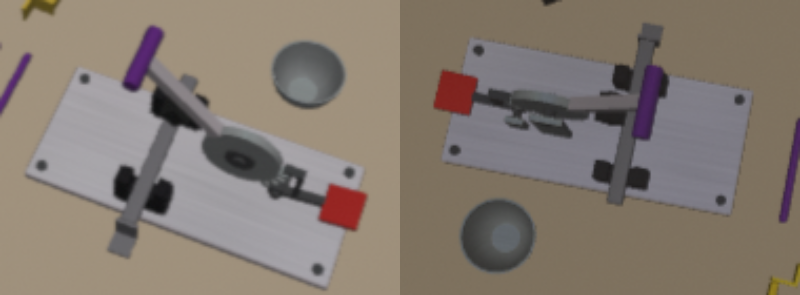

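The crop confirms it: red paddle, the purple crossbar on the raised arm, and the grey retractor in the brackets. The fixture's +y points at about 79.7° in the world. I'll close the fingers and turn the tool -85° about z, so that the gripper's wide side lies along the fixture's x and clears the ratchet wheel. Then I'll go above the paddle.

```bash
python3 -m crank '{"delta_pos":[[2.2,-2.1,1],[4.4,-4.1,2],[6.6,-6.2,2],[8.8,-8.2,2],[11,-10.3,2],[13.2,-12.4,2],[15.4,-14.4,2],[17.7,-16.5,2]],"angular":[[0,0,-1],[0,0,-2],[0,0,-3],[0,0,-4],[0,0,-5],[0,0,-6],[0,0,-7],[0,0,-8.5]]}' 0 20 && python3 -m crank '{"delta_pos":[[0,0,0],[0,0,0],[0,0,0],[0,0,0]],"angular":[[0,0,0],[0,0,0],[0,0,0],[0,0,0]]}'; python3 -c "
from h import *
from scipy.spatial.transform import Rotation as R
s=readout.state();print(s['tcp_pos'],R.from_quat(s['tool_rot']).as_matrix().round(3),s['joints'],s['finger_gap'])"
```

```text
time_s: 1.1
tcp_pos: [0.5375, 0.3132, 0.4544]
tool_rot: [0.744, 0.668, 0.0, -0.0]
force: [-0.6, 0.4, 0.5]
finger_gap: 0.0172
finger_force: 0.0
time_s: 1.6
tcp_pos: [0.5358, 0.3158, 0.4544]
tool_rot: [0.742, 0.671, -0.0, -0.0]
force: [-1.0, 0.6, 0.2]
finger_gap: 0.0003
finger_force: 0.0
[0.53576236 0.31575009 0.45438942] [[ 0.1    0.995 -0.   ]
 [ 0.995 -0.1    0.   ]
 [ 0.    -0.    -1.   ]] [-1.03639541  0.3249935   0.51401215  1.6958408  -0.17202868  1.16587042
 -0.57696568] 0.0003245624975433128
```

```bash
python3 -m crank '{"delta_pos":[[1.7,-1.5,0],[3.3,-3,0],[3.3,-3,-1.5],[3.3,-3,-3],[3.3,-3,-4.5],[3.3,-3,-6],[3.3,-3,-6],[3.3,-3,-6]],"angular":[[0,0,-0.2],[0,0,-0.5],[0,0,-0.5],[0,0,-0.5],[0,0,-0.5],[0,0,-0.5],[0,0,-0.5],[0,0,-0.5]]}'
python3 - <<'E'
from h import *
s=readout.state();print(s['tcp_pos'],s['force'])
p,d,i=grab('scene'); P=pts(d,i)
t=np.array(s['tcp_pos'])-[0,0,.199]; print('tip px',proj(t,i))
a=p[150:330,260:460]; q,_,_=grab('wrist')
im=np.hstack([cv2.resize(a,(400,360)),cv2.resize(q,(400,360))])
cv2.imwrite('pics/a1.png',cv2.cvtColor(im,cv2.COLOR_RGB2BGR))
E
```

```text
time_s: 2.6
tcp_pos: [0.6193, 0.2402, 0.3059]
tool_rot: [0.771, 0.637, 0.001, 0.0]
force: [0.5, -0.7, 0.1]
finger_gap: 0.0004
finger_force: 0.0
[0.61928437 0.24016326 0.30587726] [ 0.49067767 -0.6627224   0.11603696]
tip px (np.float64(403.1058189919529), np.float64(271.54084531910917))
```

View pics/a1.png

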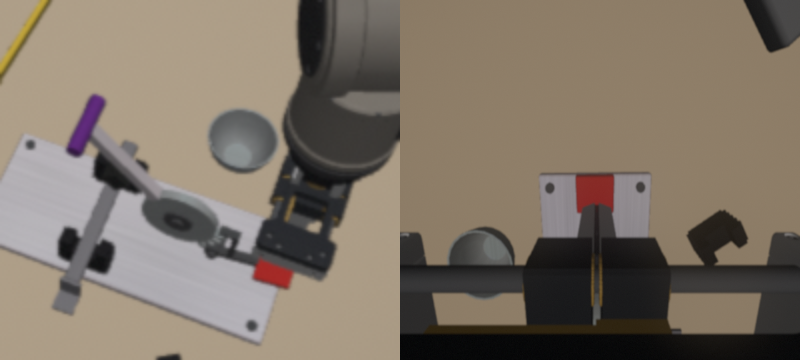

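```bash
python3 -m crank '{"delta_pos":[[0,0,-1],[0,0,-2],[0,0,-2.3],[0,0,-2.5],[0,0,-2.7],[0,0,-2.8],[0,0,-2.9],[0,0,-2.9]],"angular":[[0,0,0],[0,0,0],[0,0,0],[0,0,0],[0,0,0],[0,0,0],[0,0,0],[0,0,0]]}'
```

```text
time_s: 3.7
tcp_pos: [0.619, 0.2397, 0.2319]
tool_rot: [0.771, 0.637, 0.0, 0.0]
force: [1.0, 0.8, 2.0]
finger_gap: 0.0007
finger_force: 1.2
```

```bash
python3 -m crank '{"delta_pos":[[0,0,-0.08],[0,0,-0.16],[0,0,-0.16]],"angular":[[0,0,0],[0,0,0],[0,0,0]]}';python3 -m crank '{"delta_pos":[[0,0,-0.08],[0,0,-0.16],[0,0,-0.16]],"angular":[[0,0,0],[0,0,0],[0,0,0]]}'
```

```text
time_s: 4.08
tcp_pos: [0.6189, 0.2396, 0.2277]
tool_rot: [0.771, 0.637, -0.0, 0.0]
force: [0.9, -0.1, 1.6]
finger_gap: 0.0005
finger_force: 0.9
time_s: 4.45
tcp_pos: [0.6192, 0.2393, 0.2256]
tool_rot: [0.771, 0.637, 0.0, -0.0]
force: [-7.7, -2.9, 28.8]
finger_gap: 0.0007
finger_force: 14.2
```

```bash
python3 -m crank '{"delta_pos":[[0,0,1],[0,0,3],[0,0,5],[0,0,7],[0,0,9],[0,0,9],[-0.4,-2,9],[-0.8,-4,9]],"angular":[[0,0,0],[0,0,0],[0,0,0],[0,0,0],[0,0,0],[0,0,0],[0,0,0],[0,0,0]]}';python3 -m crank '{"delta_pos":[[-0.4,-2.4,0],[-0.8,-4.8,0],[-0.8,-4.8,0],[-0.8,-4.8,0],[-0.8,-4.8,0]],"angular":[[0,0,0],[0,0,0],[0,0,0],[0,0,0],[0,0,0]]}'
python3 - <<'E'
from h import *
s=readout.state();print(s['tcp_pos'],s['force'],s['joints'])
for n in ['scene','top']:
    p,d,i=grab(n); P=pts(d,i); H,S,V=cv2.split(cv2.cvtColor(p,cv2.COLOR_RGB2HSV))
    for nm,m in [('red',((H<8)|(H>172))&(S>150)&(V>70)),('purple',(H>130)&(H<160)&(S>100)&(V>40))]:
        k,l,st,c=cv2.connectedComponentsWithStats(m.astype(np.uint8))
        for j in range(1,k):
            if st[j,4]<40: continue
            q=P[(l==j)&(d>0)]; print(n,nm,c[j].round(1),st[j,4],np.median(q,0).round(4),np.percentile(q[:,2],[5,95]).round(3))
    if n=='scene': a=p[150:330,235:435]
q,_,_=grab('wrist')
cv2.imwrite('pics/a2.png',cv2.cvtColor(np.hstack([cv2.resize(a,(400,360)),cv2.resize(q,(400,360))]),cv2.COLOR_RGB2BGR))
E
```

```text
time_s: 5.45
tcp_pos: [0.5981, 0.1389, 0.4476]
tool_rot: [0.77, 0.637, -0.001, -0.0]
force: [1.0, -0.5, 1.0]
finger_gap: 0.0002
finger_force: 0.0
time_s: 6.08
tcp_pos: [0.579, 0.0213, 0.4483]
tool_rot: [0.77, 0.638, -0.0, -0.0]
force: [1.5, 0.4, 0.6]
finger_gap: 0.0001
finger_force: 0.0
[0.57902143 0.02126575 0.4483087 ] [1.48084808 0.37287901 0.64410134] [-0.67474067  0.26547381  0.64354933  1.80250849 -0.17471516  1.13186565
 -0.16082038]
scene red [395.5 287.7] 291 [0.6195 0.2392 0.0275] [0.023 0.031]
scene purple [227.7 231.4] 280 [ 0.5528 -0.1685  0.0099] [0.007 0.014]
scene purple [300.6 216.5] 157 [0.592  0.0159 0.202 ] [0.198 0.205]
top purple [324.3 208.7] 357 [ 0.5441 -0.1665  0.0081] [0.005 0.011]
```

View pics/a2.png

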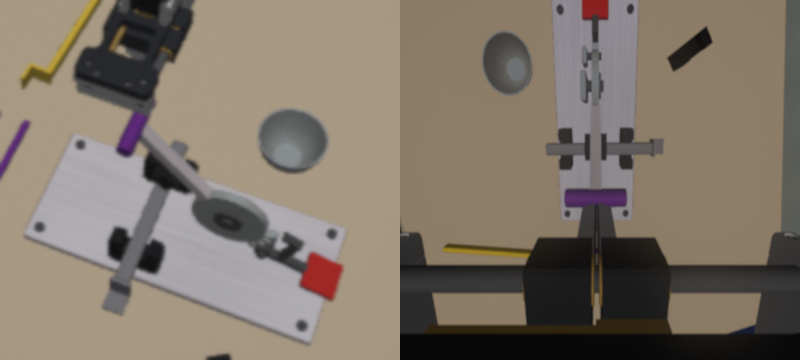

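Paddle top is now at 27.5 mm, so it is fully down, and it stays there. The fingertips stand over the crossbar. Next I'll compute the arc in move units.

```bash
python3 -c "
from h import *
t=np.array(readout.state()['tcp_pos']); u=np.array([.179,.984]); h=np.array([.598,.128])
for a in np.arange(.8,-.01,-.08):
    x=np.r_[h-.16*np.cos(a)*u,.288+.16*np.sin(a)]; print(round(a,2),((x-t)/.025).round(2))"
python3 -m crank '{"delta_pos":[[0,-0.1,-0.8],[0,-0.1,-1.5],[0,-0.1,-1.7],[0,-0.1,-1.7]],"angular":[[0,0,0],[0,0,0],[0,0,0],[0,0,0]]}'
```

```text
0.8 [-0.04 -0.1  -1.83]
0.72 [-0.1  -0.45 -2.2 ]
0.64 [-0.16 -0.76 -2.6 ]
0.56 [-0.21 -1.05 -3.02]
0.48 [-0.26 -1.3  -3.47]
0.4 [-0.3  -1.51 -3.93]
0.32 [-0.33 -1.69 -4.41]
0.24 [-0.35 -1.83 -4.9 ]
0.16 [-0.37 -1.93 -5.4 ]
0.08 [-0.38 -1.99 -5.91]
0.0 [-0.39 -2.01 -6.42]
time_s: 6.72
tcp_pos: [0.579, 0.0175, 0.4063]
tool_rot: [0.771, 0.637, -0.0, -0.0]
force: [-0.6, 0.0, 0.1]
finger_gap: 0.0005
finger_force: 0.0
```

```bash
python3 -m crank '{"delta_pos":[[0,0,-0.15],[0,-0.15,-0.3],[-0.1,-0.35,-0.5],[-0.1,-0.5,-0.7],[-0.15,-0.65,-0.9],[-0.15,-0.8,-1.1],[-0.2,-0.95,-1.3],[-0.2,-0.95,-1.3]],"angular":[[0,0,0],[0,0,0],[0,0,0],[0,0,0],[0,0,0],[0,0,0],[0,0,0],[0,0,0]]}'
```

```text
time_s: 7.72
tcp_pos: [0.5737, -0.0072, 0.3735]
tool_rot: [0.771, 0.637, -0.0, -0.0]
force: [-0.5, -0.0, -0.6]
finger_gap: 0.0006
finger_force: 0.0
```

No force reading at rest, so I'll check that the bar actually followed.

```bash
cat > chk.py <<'E'
from h import *
s=readout.state();print(s['tcp_pos'],s['force'])
p,d,i=grab('scene'); P=pts(d,i); H,S,V=cv2.split(cv2.cvtColor(p,cv2.COLOR_RGB2HSV))
for nm,m in [('red',((H<8)|(H>172))&(S>150)&(V>70)),('purple',(H>130)&(H<160)&(S>100)&(V>40))]:
    k,l,st,c=cv2.connectedComponentsWithStats(m.astype(np.uint8))
    for j in range(1,k):
        if st[j,4]<40: continue
        q=P[(l==j)&(d>0)]; print(nm,c[j].round(1),st[j,4],np.median(q,0).round(4),np.percentile(q[:,2],[5,95]).round(3))
import sys; cv2.imwrite('pics/%s.png'%sys.argv[1],cv2.cvtColor(cv2.resize(p[150:330,215:455],(640,480)),cv2.COLOR_RGB2BGR))
E
python3 chk.py a3
```

```text
[ 0.57369584 -0.00717414  0.37353803] [-0.456982   -0.03044503 -0.55896639]
red [395.5 287.7] 291 [0.6196 0.2394 0.0273] [0.023 0.032]
purple [227.7 231.2] 281 [ 0.5513 -0.1686  0.0099] [0.006 0.014]
purple [286.6 226.9] 42 [ 0.6047 -0.0098  0.1731] [0.168 0.176]
```

It followed: bar top is about 175 mm, arm angle about 0.56, past the blocking tooth. Continuing along the arc.

```bash
python3 -m crank '{"delta_pos":[[0,-0.15,-0.25],[-0.05,-0.3,-0.55],[-0.1,-0.42,-0.8],[-0.1,-0.52,-1.05],[-0.1,-0.63,-1.35],[-0.15,-0.7,-1.6],[-0.15,-0.78,-1.9],[-0.15,-0.84,-2.2]],"angular":[[0,0,0],[0,0,0],[0,0,0],[0,0,0],[0,0,0],[0,0,0],[0,0,0],[0,0,0]]}'; python3 -m crank '{"delta_pos":[[0,-0.04,-0.25],[0,-0.08,-0.5],[0,-0.1,-0.75],[0,-0.12,-0.95],[0,-0.12,-1.1],[0,-0.12,-1.1]],"angular":[[0,0,0],[0,0,0],[0,0,0],[0,0,0],[0,0,0],[0,0,0]]}';python3 chk.py a4
```

```text
time_s: 8.78
tcp_pos: [0.57, -0.0275, 0.3183]
tool_rot: [0.771, 0.637, -0.0, -0.0]
force: [-1.6, -2.7, 3.7]
finger_gap: 0.0005
finger_force: 1.8
time_s: 9.52
tcp_pos: [0.5702, -0.0302, 0.2912]
tool_rot: [0.771, 0.637, -0.0, -0.0]
force: [0.4, -0.1, 1.1]
finger_gap: 0.0003
finger_force: 0.0
[ 0.57020183 -0.03021858  0.29116125] [ 0.37087841 -0.08454706  1.06848601]
red [395.5 287.7] 291 [0.6193 0.2394 0.0274] [0.023 0.032]
purple [227.7 231.2] 281 [ 0.5512 -0.1684  0.01  ] [0.006 0.014]
```

```bash
python3 -m crank '{"delta_pos":[[0,0,-0.05],[0,0,-0.1],[0,0,-0.1]],"angular":[[0,0,0],[0,0,0],[0,0,0]]}';python3 -m crank '{"delta_pos":[[0,0,-0.04],[0,0,-0.08],[0,0,-0.08]],"angular":[[0,0,0],[0,0,0],[0,0,0]]}'
```

```text
time_s: 9.95
tcp_pos: [0.5703, -0.0303, 0.289]
tool_rot: [0.771, 0.637, 0.0, 0.0]
force: [0.9, -0.1, 1.3]
finger_gap: 0.0006
finger_force: 0.6
time_s: 10.32
tcp_pos: [0.5704, -0.0305, 0.2877]
tool_rot: [0.771, 0.637, 0.0, -0.0]
force: [-3.7, 1.8, 16.7]
finger_gap: 0.0001
finger_force: 8.4
```

Stop reached at a tip height of 88.7 mm with 17 N. I'll retreat straight up and verify.

```bash
python3 -m crank '{"delta_pos":[[0,0,0.5],[0,0,2],[0,0,4],[0,0,6],[-2,-2,7],[-4,-4,7],[-4,-6,7],[-4,-8,7]],"angular":[[0,0,0],[0,0,0],[0,0,0],[0,0,0],[0,0,0],[0,0,0],[0,0,0],[0,0,0]]}'; python3 -m crank '{"delta_pos":[[0,0,0],[0,0,0],[0,0,0]],"angular":[[0,0,0],[0,0,0],[0,0,0]]}';python3 chk.py a5
```

```text
time_s: 11.32
tcp_pos: [0.4685, -0.2325, 0.4629]
tool_rot: [0.771, 0.637, 0.001, 0.0]
force: [1.0, 0.9, 0.1]
finger_gap: 0.0004
finger_force: 0.0
time_s: 11.7
tcp_pos: [0.4704, -0.2293, 0.4619]
tool_rot: [0.77, 0.638, 0.0, -0.0]
force: [0.2, 0.3, 0.5]
finger_gap: 0.0006
finger_force: 0.0
[ 0.47044091 -0.22930411  0.46185187] [0.17126872 0.29456784 0.54933936]
red [395.5 287.7] 291 [0.6197 0.2393 0.0274] [0.023 0.032]
purple [227.7 231.3] 283 [ 0.5519 -0.1682  0.0101] [0.006 0.014]
purple [280.4 233.2] 165 [ 0.5742 -0.0289  0.0887] [0.085 0.092]
```

View pics/a5.png

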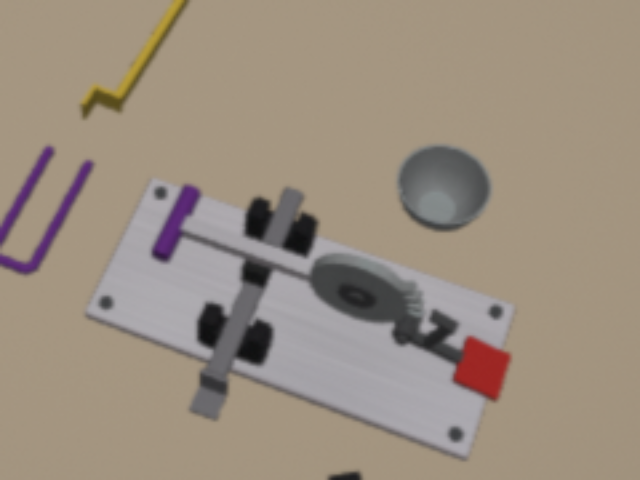

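The arm lies level over the retractor, with its crossbar at crop pixel (177,223). The paddle is down at (482,367), and the retractor, bowl and stringer are undisturbed.

```bash
python3 -c "
from workcell import ticket; print(ticket.job_done())"
```

```text
the job is handed in; nothing more can be done
None
```

The job is handed in after about 12 s: the paddle is fully down, the hold-down arm lies level at its stop over the retractor, and the loose items were not touched.

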